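Load the press's counterweight carriers

ROBOT

A 6-joint arm with a two-finger parallel gripper is mounted at the origin on the work surface. World frame = base frame: x ahead of the robot, y to its left, z up, the work surface at z = 0. Lengths are in m, angles in degrees, forces in N, time in s.
With the tool pointing down it reaches from about 0.375 to 0.9 m from the base axis. Payload 3.1 kg.
Tool frame: the origin (TCP) lies on the centre line of the jaws, within the pads' length; the fingertips stand 17 mm ahead of it and the grasp point (between the pads) lies 2 mm behind it; z points along the fingers, y is the line along which they close (so a half turn about z gives the same grasp; the last joint's range is limited). The gripper opens to 87 mm and grips with 3 to 60 N. Pads are 19 mm wide; open, the fingers measure 117 mm over their backs; the gripper's body (75 mm by 190 mm) begins 51 mm behind the grasp point.
Start: joints at [-85.858, 30.224, 82.088, -0, 67.689, -10.227], TCP at [0.155, -0.605, 0.24] pointing down, gripper open.
Joint ranges: [-176.69, 176.69], [-43.24, 126.21], [12.49, 139.97], [-82, 262], [0, 151.66], [-163.58, 163.58]. Speed limits (degrees/s): [159.86, 159.86, 180, 180, 180, 180].

INTERFACE

Orientations are given as a 3x3 rotation matrix whose columns are the frame's x, y, z axes.
In Python, from rig import bot, imaging, finder gives the robot as it stands. The module is installed in compiled form; this text tells all that it offers.
- The arm moves only by the tool play_rows, never from a script. Its argument "motion" is a list that holds one entry, the list of rows, each a list of 6 numbers: the shift along the tool's x, y, z in a scale on which 1.0 is 60 cm, then the turn, a rotation vector about the tool's x, y, z in shares of 180 degrees (1.0 is 180 degrees). In form: [[[dx, dy, dz, wx, wy, wz], ...]]. A call has 1 to 8 rows; each row is the pose to reach, as a shift and turn from the pose commanded when the call began, along the tool's axes at that moment; what a row does not reach only later rows make up. A row lasts 1/12 s, in which the tool goes at most 41.7 mm and 7.16 degrees, less where a joint would pass 70% of its speed; a pose out of reach is approached as far as the arm can. No shift or turn number may pass 1 either way. A call with a gripper value outside its range is refused whole. "fingers" is the finger opening in m, from 0 to 0.087, set as the call begins (left out, the last holds). The fingers move at their own pace and stop on an object; the grip force is fixed at half the most. Time passes only in rows, so rows that repeat a pose let the fingers close. It gives the time, the measured TCP pose, the force, the opening and the grip force at its end, in the units of the state.
- bot.read_state(): the state, without advancing time (a new reading comes with each control period).
- imaging.capture(name): name is "side" or "top"; returns a dict with "frame" (384x512x3 uint8, red, green, blue), "camera_matrix" (3x3 intrinsics, pixels), "R" (3x3) and "t" (3): a world point X has camera coordinates R X + t. Camera axes: x right, y down, z forward; pixel columns grow to the right and rows downward; lengths in m; the calibration is good to about 2 mm. A picture is of the moment at which its call begins. There is no depth.
- bot.hand_in(): hands the job in; it is judged then, once.
Trained networks look in the newest picture that a camera, given by its name, has taken for a name from the list of things; names that differ only in an ending like _2 or _b are one class to them, and where a whole thing is asked for, a point or a joint stands for the part that bears it (a point fixed in the world has none). Each returns a list of dicts, best first, with "confidence" (0 to 1); they miss things now and then, are a little off and sometimes report something else, mostly with a low value. They report only what shows in the picture. A call takes as long as a camera call. They do not tell look-alikes from the thing itself.
- finder.recognise(camera, name): "at" ([x, y, z] in m, in world coordinates, good to about 4 mm: the middle of the surface that is visible of it).
- finder.outline_of(camera, name): "pixels" (384x512 bool, what is visible of it).
The state is a dict: "time_s": time; "joint_positions": joint angles; "qvel": joint speeds; "tau": joint torques, N m; "position": TCP position; "tcp_rot": TCP orientation; "force": force on the tool from outside, world axes, zero at the start; "moment": the same for the moment, N m; "opening": opening from 0.0 (shut) to 1.0 (fully open); "grasp_force": force on a finger pad.
Only numpy, scipy, OpenCV 4.12 (cv2) and the standard library are available. Lean on these libraries where they do the work, as an engineer would, in place of code of your own. Each camera call takes 0.05 s, during which the arm holds its last target. There are 200 camera calls.

TASK

Load the two counterweight carriers of the screen press: on the post of the square-footed carrier put the largest weight, then the middle-sized weight, then the black star knob on top; on the post of the round-footed carrier put the aluminium sleeve and then the smallest weight on it. Each piece must sit level and fully down on what is below it; lower the pieces down their posts rather than letting them drop, and leave the ink jar, squeegee and spatula where they are.

Things in the scene. Friction and masses are not known exactly. Their poses are not given: they have to be found in the camera images.
- large_weight: The largest dark steel disc weight, a flat ring, diameter 66 mm, 22 mm high, with a 22 mm through bore; about 0.52 kg; it lies flat. Origin: centre of its underside, z up along the bore; its yaw does not matter
- medium_weight: The middle-sized dark steel disc weight, a flat ring, diameter 54 mm, 20 mm high, with a 22 mm through bore; about 0.3 kg; it lies flat. Origin: centre of its underside, z up along the bore; its yaw does not matter
- small_weight: The smallest dark steel disc weight, a flat ring, diameter 42 mm, 18 mm high, with a 22 mm through bore; about 0.14 kg; it lies flat. Origin: centre of its underside, z up along the bore; its yaw does not matter
- sleeve: Spacer sleeve: bright aluminium tube, outer diameter 30 mm, through bore 22 mm, 30 mm high, standing upright; about 0.03 kg. Origin: centre of its underside, z up along the bore
- star_knob: Black push-on star knob (no thread), 38 mm high, standing on its open end, 0.07 kg. Lower 20 mm: round skirt, diameter 34 mm, with a blind bore 22 mm wide, 20 mm deep. Upper 18 mm: head of six lobes (radius 6 mm, centres 17 mm from the axis) at 0, 60, 120... degrees from its x axis; 41 mm wide along its y axis, 46 mm across two facing lobes. Origin: centre of its underside, z up
- square_carrier: Counterweight carrier with the SQUARE foot, fixed to the bench: grey plate 84 x 84 mm, 10 mm thick, four bolt heads 4 mm high near its corners (48 mm from the centre), and an upright steel post in its middle, 14 mm diameter, tip 68 mm above the bench, its last 6 mm tapered. Origin: centre of the foot's underside, on the post's axis, at bench height
- round_carrier: Counterweight carrier with the ROUND foot, fixed to the bench: grey disc 88 mm diameter, 10 mm thick, three bolt heads 4 mm high 37 mm from the centre, and an upright steel post in its middle, 14 mm diameter, tip 52 mm above the bench, its last 6 mm tapered. Origin: centre of the foot's underside, on the post's axis, at bench height
- ink_jar: Bystander: closed red ink jar, diameter 68 mm, 85 mm high, with a white cap. Origin: centre of its underside
- squeegee: Bystander: squeegee lying flat at the far side, 250 mm long (its y) by 107 mm (its x), 25 mm high, wooden handle and black rubber blade. Origin: on the bench, in the middle of it
- ink_spatula: Bystander: ink spatula lying on the bench, about 260 mm long along its x, handle to -x. Origin: on the bench, at its middle
Mind the look-alikes: they are no part of the job. What is shaped like the round_carrier but pink or turquoise is not meant.

How it is judged (in metres and radians):
At the end, for the whole second after the job is handed in: Square carrier: largest weight's underside 10 mm above the bench, middle weight 32, knob 52; round carrier: sleeve 10, smallest weight 40. Heights within 4 mm, axes within 8 mm of the post, tilt under 0.12 rad, at rest (below 0.02 m/s). Bystanders within 30 mm of their start (horizontal distance between each of large_weight, medium_weight, star_knob and square_carrier below 0.008 m and z of large_weight in the frame of square_carrier between 0.006 and 0.014 m and angle between each of large_weight, medium_weight, star_knob, sleeve, small_weight's own z axis and vertical below 0.12 rad and linear speed of each of large_weight, medium_weight, star_knob, sleeve, small_weight below 0.02 m/s and z of medium_weight in the frame of square_carrier between 0.028 and 0.036 m and z of star_knob in the frame of square_carrier between 0.048 and 0.056 m and horizontal distance between each of sleeve, small_weight and round_carrier below 0.008 m and z of sleeve in the frame of round_carrier between 0.006 and 0.014 m and z of small_weight in the frame of round_carrier between 0.036 and 0.044 m and distance of each of ink_jar, squeegee, ink_spatula from where it was at the start of the episode below 0.03 m); the robot touches nothing.
It fails at once if a piece is dropped down its post (falls faster than 0.75 m/s, about a 29 mm drop) ((horizontal distance between large_weight and square_carrier below 0.015 m and height (world z) of large_weight below 0.07 m and linear speed of large_weight above 0.75 m/s) or (horizontal distance between medium_weight and square_carrier below 0.015 m and height (world z) of medium_weight below 0.07 m and linear speed of medium_weight above 0.75 m/s) or (horizontal distance between star_knob and square_carrier below 0.015 m and height (world z) of star_knob below 0.07 m and linear speed of star_knob above 0.75 m/s) or (horizontal distance between sleeve and round_carrier below 0.015 m and height (world z) of sleeve below 0.07 m and linear speed of sleeve above 0.75 m/s) or (horizontal distance between small_weight and round_carrier below 0.015 m and height (world z) of small_weight below 0.07 m and linear speed of small_weight above 0.75 m/s)).
It fails at once if the ink jar, the squeegee or the spatula is moved more than 30 mm (distance of any of ink_jar, squeegee, ink_spatula from where it was at the start of the episode above 0.03 m).
It also fails if it takes over 122 s, if anything falls off the work surface, if the arm or the gripper's body presses on something with over 40 N, if the wrist force passes 120 N, or if a joint passes its speed limit or range.

## Working session

There is one attempt and no reset: what is moved stays moved. The work goes in short steps, Python scripts to look and compute and a tool call to move; the robot and the scene stay as the last step left them, time stands still between calls to the robot, and variables do not carry over. Pictures are saved under pics/ and viewed, at most 14 in all, crops included, and the job is handed in when it is done.

Besides the shell and the picture viewer there is one more tool, called after "Request:" by a JSON object that holds its "api" and its "payload". play_rows: Moves the arm, as the interface text tells. Its arguments: {"type":"object","properties":{"motion":{"type":"array"},"fingers":{"type":"number"}},"required":["motion"]}

```bash
mkdir -p pics
python3 - <<'E'
from rig import bot, imaging, finder
import cv2,numpy as np
s=bot.read_state(); print(s['time_s'],s['position'],np.round(s['tcp_rot'],3).tolist())
for c in ['top','side']:
    d=imaging.capture(c); cv2.imwrite(f'pics/{c}0.png',cv2.resize(d['frame'][:,:,::-1],(800,600)))
    print(c,d['camera_matrix'].tolist(),np.round(d['R'],3).tolist(),d['t'])
    for n in ['large_weight','medium_weight','small_weight','sleeve','star_knob','square_carrier','round_carrier','ink_jar','squeegee','ink_spatula']:
        print(n,[(np.round(r['at'],3).tolist(),round(r['confidence'],2)) for r in finder.recognise(c,n)][:4])
E
```

```text
0.0 [ 0.15507797 -0.60471992  0.23855653] [[0.969, 0.248, -0.0], [0.248, -0.969, 0.002], [0.0, -0.002, -1.0]]
top [[367.1906882767871, 0.0, 249.84615186628943], [0.0, 367.1906882767871, 193.39056480173232], [0.0, 0.0, 1.0]] [[0.023, -1.0, 0.014], [-0.996, -0.024, -0.082], [0.082, -0.012, -0.997]] [-0.05235548  0.53044014  1.23487168]
large_weight [([0.629, -0.132, 0.024], 0.53)]
medium_weight [([0.503, -0.364, 0.014], 0.52)]
small_weight []
sleeve [([0.51, 0.39, 0.021], 0.62), ([0.414, -0.242, 0.012], 0.39)]
star_knob [([0.629, 0.13, 0.038], 0.62)]
square_carrier [([0.448, -0.024, 0.009], 0.62)]
round_carrier [([0.412, -0.241, 0.01], 0.94), ([0.62, -0.279, 0.006], 0.88), ([0.246, -0.474, 0.016], 0.81)]
ink_jar [([0.309, -0.351, 0.088], 0.62)]
squeegee [([0.769, 0.01, 0.024], 0.82)]
ink_spatula [([0.268, 0.439, 0.002], 0.9), ([0.5, -0.367, 0.015], 0.69)]
side [[444.9136506702189, 0.0, 262.07110646989605], [0.0, 444.9136506702189, 190.63202190073739], [0.0, 0.0, 1.0]] [[-0.918, -0.396, -0.003], [-0.234, 0.55, -0.802], [0.319, -0.735, -0.598]] [0.47988881 0.1650081  1.15857424]
large_weight [([0.625, -0.124, 0.02], 0.78)]
medium_weight [([0.502, -0.358, 0.016], 0.73)]
small_weight [([0.424, 0.212, 0.017], 0.75)]
sleeve [([0.503, 0.4, 0.019], 0.56)]
star_knob [([0.625, 0.142, 0.031], 0.58)]
square_carrier [([0.443, -0.018, 0.01], 0.92)]
round_carrier [([0.409, -0.234, 0.009], 0.9), ([0.621, -0.28, 0.01], 0.83), ([0.439, -0.481, 0.008], 0.78)]
ink_jar [([0.5, -0.357, 0.017], 0.53)]
squeegee [([0.752, 0.034, 0.027], 0.6)]
ink_spatula [([0.266, 0.439, 0.003], 0.73)]
```

View pics/top0.png

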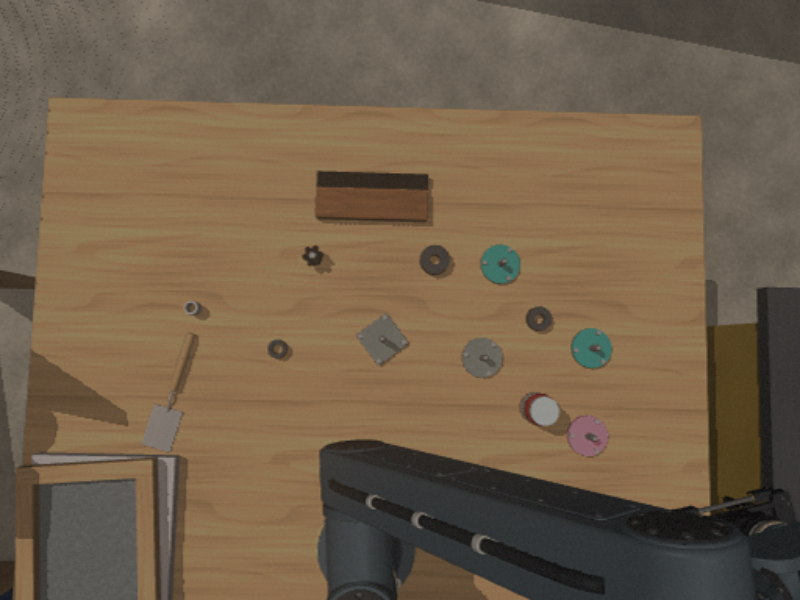

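View pics/side0.png

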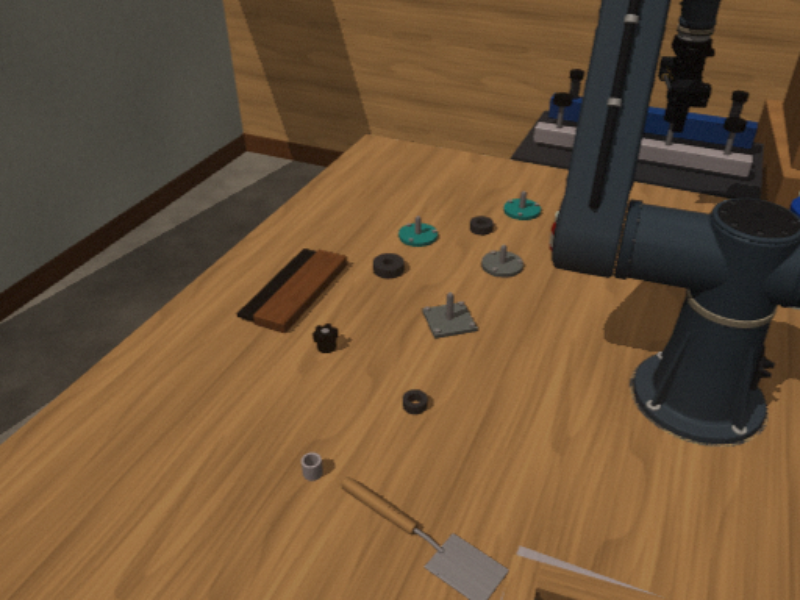

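Pixels in the 800-wide top view:
- **Round-carrier look-alikes:** grey (483,357), turquoise (501,264) and (592,348), pink (588,436). The grey one is meant.
- **Dark rings:** large (436,260), medium (539,319), small (279,349).
- **Other pieces:** sleeve (192,308), knob (313,256), square carrier (382,339).

Next I fit models to the outlines in both cameras.

```bash
cat > h.py <<'E'
from rig import bot, imaging, finder
import cv2,numpy as np
from scipy.optimize import least_squares
a=np.linspace(0,2*np.pi,49)[:-1]
def cyl(r,z0,z1): return np.array([[r*np.cos(t),r*np.sin(t),z] for z in (z0,z1) for t in a])
def box(h,z0,z1): return np.array([[x,y,z] for z in (z0,z1) for x in(-h,h) for y in (-h,h)])
M=dict(large_weight=[cyl(.033,0,.022)],medium_weight=[cyl(.027,0,.02)],small_weight=[cyl(.021,0,.018)],sleeve=[cyl(.015,0,.03)],
 star_knob=[cyl(.017,0,.02),cyl(.0215,.02,.038)],square_carrier=[box(.042,0,.01),cyl(.007,.01,.068)],round_carrier=[cyl(.044,0,.01),cyl(.007,.01,.052)])
def proj(d,P): 
    c=np.asarray(P)@d['R'].T+d['t']; p=c@np.array(d['camera_matrix']).T; return p[:,:2]/p[:,2:]
def rot(y): c,s=np.cos(y),np.sin(y); return np.array([[c,-s,0],[s,c,0],[0,0,1]])
def model(d,n,x,y,z=0,yaw=0):
    m=np.zeros((384*4,512*4),np.uint8)
    for p in M[n]:
        q=proj(d,p@rot(yaw).T+[x,y,z]); h=cv2.convexHull((((q+.5)*4-.5)*16).round().astype(np.int32)); cv2.fillConvexPoly(m,h,255,shift=4)
    return m
def cen(m,s=1):
    M_=cv2.moments(m,True); return np.array([(M_['m10']/M_['m00']+.5)/s-.5,(M_['m01']/M_['m00']+.5)/s-.5])
def mask(c,d,n,guess,z=0):
    """outline nearest to guess, filled"""
    g=cen(model(d,n,*guess,z),4); best=None
    for o in finder.outline_of(c,n):
        m=o['pixels'].astype(np.uint8)
        if m.sum()<20: continue
        cs,_=cv2.findContours(m,cv2.RETR_EXTERNAL,cv2.CHAIN_APPROX_NONE); f=np.zeros_like(m); cv2.drawContours(f,[max(cs,key=cv2.contourArea)],-1,1,-1)
        e=np.linalg.norm(cen(f)-g)
        if e<15 and (best is None or e<best[0]): best=(e,f)
    return None if best is None else best[1]
def fit(ds,ms,n,guess,z=0,yaw=0):
    cs=list(ds); F=lambda p,cc:np.concatenate([cen(model(ds[c],n,*p,z,yaw),4)-cen(ms[c]) for c in cc])
    S=lambda cc: least_squares(F,guess,args=(cc,),diff_step=.01).x
    return S(cs),{c:S([c]) for c in cs}
E
python3 - <<'E'
from h import *
G=dict(large_weight=(.627,-.13),medium_weight=(.502,-.362),small_weight=(.424,.21),sleeve=(.507,.395),star_knob=(.627,.136),square_carrier=(.446,-.022),round_carrier=(.411,-.24))
D={c:imaging.capture(c) for c in('top','side')}
import pickle; pickle.dump(D,open('D0.pkl','wb'))
for n,g in G.items():
    ms={c:m for c in D if (m:=mask(c,D[c],n,g)) is not None}
    if not ms: print(n,'none'); continue
    b,e=fit({c:D[c] for c in ms},ms,n,g,yaw=.7 if n[:2]=='sq' else 0)
    print(n,b.round(4),{c:(e[c].round(4).tolist(),int(ms[c].sum()),int((model(D[c],n,*b,0,.7)>0).sum()/16)) for c in e})
def crop(c,x,y,z,h,k):
    u,v=proj(D[c],[[x,y,z]])[0].round().astype(int); return cv2.resize(D[c]['frame'][v-h:v+h,u-h:u+h,::-1],(k,k),interpolation=cv2.INTER_CUBIC)
r=[crop('top',*G['star_knob'],.03,16,260),crop('top',*G['square_carrier'],.01,30,260),crop('top',*G['round_carrier'],.01,30,260)]
r2=[crop('side',*G['star_knob'],.02,20,260),crop('side',*G['square_carrier'],.02,35,260),crop('side',*G['round_carrier'],.01,30,260)]
cv2.imwrite('pics/crop1.png',np.vstack([np.hstack(r),np.hstack(r2)]))
E
```

```text
large_weight [ 0.6295 -0.1373] {'top': ([0.6301, -0.1346], 303, 309), 'side': ([0.6307, -0.1433], 253, 300)}
medium_weight [ 0.5054 -0.3688] {'top': ([0.5054, -0.3666], 204, 220), 'side': ([0.5074, -0.3776], 175, 172)}
small_weight [0.425  0.2042] {'top': ([0.4244, 0.2069], 132, 134), 'side': ([0.4259, 0.2013], 210, 239)}
sleeve [0.5098 0.3914] {'top': ([0.5096, 0.3944], 83, 90), 'side': ([0.5104, 0.3894], 176, 225)}
star_knob [0.6297 0.1325] {'top': ([0.6293, 0.1354], 117, 141), 'side': ([0.6312, 0.1284], 212, 252)}
square_carrier [ 0.4519 -0.0246] {'top': ([0.4517, -0.0213], 616, 608), 'side': ([0.4529, -0.0284], 606, 650)}
round_carrier [ 0.4159 -0.2443] {'top': ([0.4159, -0.2424], 466, 532), 'side': ([0.4168, -0.2493], 390, 409)}
```

View pics/crop1.png

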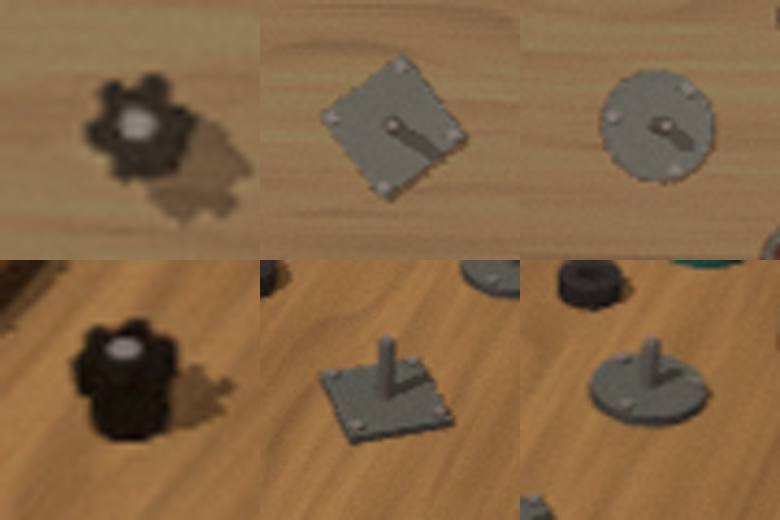

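The crops show a grey round foot with three bolts, and the square foot with its edges at about 40° in the world. The knob's lobes lie at about 40° mod 60. The two cameras disagree by about 7 mm in y, so I use the first grasp along y to calibrate that.

The rows are not in the units I measure in: shifts go in shares of 60 cm and turns go in shares of 180 degrees. I convert before sending: 0.288 m / 0.6 = 0.48, -0.168 m / 0.6 = -0.28, 14.36 degrees / 180 = 0.0798.

Request:
{"api": "play_rows", "payload": {"motion": [[[0.06,-0.035,0,0,0,0.0111],[0.12,-0.07,0,0,0,0.0222],[0.18,-0.105,0,0,0,0.0333],[0.24,-0.14,0,0,0,0.0444],[0.3,-0.175,0,0,0,0.0556],[0.36,-0.21,0,0,0,0.0667],[0.42,-0.245,0,0,0,0.0778],[0.48,-0.28,0,0,0,0.0798]]], "fingers": 0.087}}

```text
time_s: 2.57
position: [0.3936, -0.3698, 0.2398]
tcp_rot: [[1.0, -0.001, 0.0], [-0.001, -1.0, -0.0], [0.0, 0.0, -1.0]]
force: [0.6, -0.2, 0.3]
opening: 1.004
grasp_force: 0.0
```

To row units: 0.236 m / 0.6 = 0.3933, -0.233 m / 0.6 = -0.3883.

Request:
{"api": "play_rows", "payload": {"motion": [[[0.0533,-0.0517,0.0167,0,0,0],[0.1033,-0.1017,0.0333,0,0,0],[0.1533,-0.1517,0.05,0,0,0],[0.2033,-0.2017,0.0667,0,0,0],[0.2533,-0.2517,0.0833,0,0,0],[0.3,-0.3,0.1,0,0,0],[0.3467,-0.345,0.1167,0,0,0],[0.3933,-0.3883,0.1333,0,0,0]]]}}

```text
time_s: 3.23
position: [0.624, -0.1416, 0.1612]
tcp_rot: [[1.0, 0.0, 0.0], [0.0, -1.0, -0.0], [0.0, 0.0, -1.0]]
force: [0.3, -1.5, 0.2]
opening: 0.997
grasp_force: 0.0
```

To row units: 0.138 m / 0.6 = 0.23, 0.133 m / 0.6 = 0.2217.

Request:
{"api": "play_rows", "payload": {"motion": [[[0,0,0.0667,0,0,0],[0,0,0.1333,0,0,0],[0,0,0.1833,0,0,0],[0,0,0.2083,0,0,0],[0,0,0.2217,0,0,0],[0,0,0.23,0,0,0],[0,0,0.23,0,0,0],[0,0,0.23,0,0,0]]]}}

```text
time_s: 3.9
position: [0.6237, -0.1439, 0.0246]
tcp_rot: [[1.0, -0.0, 0.002], [-0.0, -1.0, -0.001], [0.002, 0.001, -1.0]]
force: [0.8, 0.2, -0.6]
opening: 0.998
grasp_force: 0.0
```

Request:
{"api": "play_rows", "payload": {"motion": [[[0,0,0,0,0,0],[0,0,0,0,0,0],[0,0,0,0,0,0],[0,0,0,0,0,0],[0,0,0,0,0,0],[0,0,0,0,0,0],[0,0,0,0,0,0],[0,0,0,0,0,0]]], "fingers": 0.05}}

```text
time_s: 4.57
position: [0.6227, -0.1427, 0.0243]
tcp_rot: [[1.0, 0.0, -0.0], [0.0, -1.0, 0.001], [-0.0, -0.001, -1.0]]
force: [-0.4, 4.0, 6.0]
opening: 0.734
grasp_force: 29.9
```

The measured TCP lags the target by a few mm. I will centre the weight along a second direction by turning 90° and regripping. That fixes both axes for calibrating the cameras.

To row units: -42 degrees / 180 = -0.2333.

Request:
{"api": "play_rows", "payload": {"motion": [[[0,0,0,0,0,0],[0,0,0,0,0,0],[0,0,0,0,0,-0.0389],[0,0,0,0,0,-0.0778],[0,0,0,0,0,-0.1167],[0,0,0,0,0,-0.1556],[0,0,0,0,0,-0.1944],[0,0,0,0,0,-0.2333]]], "fingers": 0.087}}

```text
time_s: 5.23
position: [0.623, -0.1444, 0.0232]
tcp_rot: [[0.739, 0.674, 0.001], [0.674, -0.739, -0.001], [-0.0, 0.001, -1.0]]
force: [0.1, -0.6, -0.2]
opening: 0.999
grasp_force: 0.0
```

To row units: -48 degrees / 180 = -0.2667.

Request:
{"api": "play_rows", "payload": {"motion": [[[0,0,0,0,0,-0.0389],[0,0,0,0,0,-0.0778],[0,0,0,0,0,-0.1167],[0,0,0,0,0,-0.1556],[0,0,0,0,0,-0.1944],[0,0,0,0,0,-0.2333],[0,0,0,0,0,-0.2667],[0,0,0,0,0,-0.2667]]]}}

```text
time_s: 5.9
position: [0.6229, -0.1443, 0.0232]
tcp_rot: [[-0.002, 1.0, 0.0], [1.0, 0.002, -0.001], [-0.001, 0.0, -1.0]]
force: [-0.4, -0.9, 0.3]
opening: 1.001
grasp_force: 0.0
```

Request:
{"api": "play_rows", "payload": {"motion": [[[0,0,0,0,0,0],[0,0,0,0,0,0],[0,0,0,0,0,0],[0,0,0,0,0,0],[0,0,0,0,0,0],[0,0,0,0,0,0],[0,0,0,0,0,0],[0,0,0,0,0,0]]], "fingers": 0.05}}

```text
time_s: 6.57
position: [0.6229, -0.1436, 0.0235]
tcp_rot: [[-0.0, 1.0, 0.0], [1.0, 0.0, -0.0], [-0.0, 0.0, -1.0]]
force: [0.9, -0.1, -1.4]
opening: 0.756
grasp_force: 30.0
```

To row units: -0.15 m / 0.6 = -0.25, -0.11 m / 0.6 = -0.1833.

Request:
{"api": "play_rows", "payload": {"motion": [[[0,0,0,0,0,0],[0,0,0,0,0,0],[0,0,0,0,0,0],[0,0,0,0,0,0],[0,0,-0.05,0,0,0],[0,0,-0.1167,0,0,0],[0,0,-0.1833,0,0,0],[0,0,-0.25,0,0,0]]], "fingers": 0.087}}

```text
time_s: 7.23
position: [0.6219, -0.143, 0.1746]
tcp_rot: [[-0.0, 1.0, -0.002], [1.0, 0.0, 0.001], [0.001, -0.002, -1.0]]
force: [0.9, -1.0, 0.1]
opening: 1.0
grasp_force: 0.0
```

To row units: 0.18 m / 0.6 = 0.3, 0.16 m / 0.6 = 0.2667.

Request:
{"api": "play_rows", "payload": {"motion": [[[0,0.0667,0,0,0,0],[0,0.1333,0,0,0,0],[0,0.2,0,0,0,0],[0,0.2667,0,0,0,0],[0,0.3,0,0,0,0],[0,0.3,0,0,0,0]]]}}

```text
time_s: 7.73
position: [0.8063, -0.1428, 0.1725]
tcp_rot: [[-0.002, 1.0, 0.003], [1.0, 0.002, -0.0], [-0.0, 0.003, -1.0]]
force: [-0.6, 0.1, -0.6]
opening: 1.002
grasp_force: 0.0
```

```bash
cat > meas.py <<'E'
from h import *
import sys
G=dict(large_weight=(.6229,-.143),medium_weight=(.504,-.372),small_weight=(.42,.20),sleeve=(.507,.39),star_knob=(.625,.132),square_carrier=(.447,-.025),round_carrier=(.414,-.246))
D={c:imaging.capture(c) for c in('top','side')}
for n in sys.argv[1:]:
    ms={c:m for c in D if (m:=mask(c,D[c],n,G[n])) is not None}
    for c in ms:
        b,_=fit({c:D[c]},{c:ms[c]},n,G[n],yaw=.698 if n[:2]=='sq' else 0); 
        f=cv2.resize(model(D[c],n,*b,0,.698),(512,384),interpolation=cv2.INTER_AREA)>127
        print(n,c,b.round(4),'IoU',round((f&(ms[c]>0)).sum()/(f|(ms[c]>0)).sum(),2))
E
python3 meas.py large_weight square_carrier round_carrier
```

```text
large_weight side [ 0.624  -0.1484] IoU 0.89
round_carrier top [ 0.4164 -0.2427] IoU 0.97
round_carrier side [ 0.4157 -0.2478] IoU 0.9
```

```bash
cat > seg.py <<'E'
from h import *
import sys
from meas0 import G
def seg(d,n,g,yaw=0,z=0):
    roi=cv2.dilate(cv2.resize(model(d,n,*g,z,yaw),(512,384),interpolation=cv2.INTER_AREA),np.ones((13,13)))>60
    f=d['frame'].astype(float); s=(f[...,0]-f[...,2])/(f[...,0]+8)
    m=((s<.28)&roi).astype(np.uint8)
    cs,_=cv2.findContours(m,cv2.RETR_EXTERNAL,cv2.CHAIN_APPROX_NONE); o=np.zeros_like(m)
    if cs: cv2.drawContours(o,[max(cs,key=cv2.contourArea)],-1,1,-1)
    return o
if __name__=='__main__':
    D={c:imaging.capture(c) for c in('top','side')}; tiles=[]
    for n in sys.argv[1:]:
        yaw=.698 if n[:2]=='sq' else 0; out=[n]
        for c in D:
            g=G[n]; m=seg(D[c],n,g,yaw)
            b,_=fit({c:D[c]},{c:m},n,g,yaw=yaw); m=seg(D[c],n,b,yaw); b,_=fit({c:D[c]},{c:m},n,g,yaw=yaw)
            f=cv2.resize(model(D[c],n,*b,0,yaw),(512,384),interpolation=cv2.INTER_AREA)>127
            out+=[c,b.round(4),round((f&(m>0)).sum()/max(1,(f|(m>0)).sum()),2)]
        print(*out)
E
sed -n '/^G=/p' meas.py > meas0.py; python3 seg.py large_weight medium_weight small_weight sleeve star_knob square_carrier round_carrier
```

```text
large_weight top [ 0.6267 -0.1324] 0.35 side [ 0.6286 -0.1486] 0.72
medium_weight top [ 0.5054 -0.3687] 0.83 side [ 0.5065 -0.376 ] 0.62
small_weight top [0.42   0.1999] 0.21 side [0.4288 0.2009] 0.67
sleeve top [0.5107 0.3945] 0.85 side [0.5123 0.3901] 0.85
star_knob top [0.6168 0.1355] 0.24 side [0.6434 0.1133] 0.1
square_carrier top [ 0.4616 -0.0283] 0.42 side [ 0.4527 -0.0265] 0.87
round_carrier top [ 0.4166 -0.2446] 0.96 side [ 0.4176 -0.2478] 0.85
```

The networks' outlines beat plain thresholds. With the weight known to be at (0.6229, −0.143), the side camera reads about 5.4 mm low in y and the top camera about 3.3 mm high. The corrected posts are square ≈ (0.4515, −0.024) and round ≈ (0.4155, −0.2445). I regrasp the large weight with the jaws square to the plate edges (yaw 40°).

To row units: -0.1833 m / 0.6 = -0.3055, -0.175 m / 0.6 = -0.2917, 50 degrees / 180 = 0.2778.

Request:
{"api": "play_rows", "payload": {"motion": [[[0,-0.06,0,0,0,0.0361],[0,-0.12,0,0,0,0.0722],[0,-0.18,0,0,0,0.1056],[0,-0.24,0,0,0,0.1389],[0,-0.2917,0,0,0,0.1722],[0,-0.3055,0,0,0,0.2056],[0,-0.3055,0,0,0,0.2389],[0,-0.3055,0,0,0,0.2778]]]}}

```text
time_s: 8.9
position: [0.6184, -0.1436, 0.1744]
tcp_rot: [[0.77, 0.638, 0.0], [0.638, -0.77, -0.0], [0.0, 0.0, -1.0]]
force: [1.0, 0.1, -0.1]
opening: 1.001
grasp_force: 0.0
```

To row units: 0.149 m / 0.6 = 0.2483, 0.142 m / 0.6 = 0.2367.

Request:
{"api": "play_rows", "payload": {"motion": [[[0,0,0.05,0,0,0],[0,0,0.1167,0,0,0],[0,0,0.175,0,0,0],[0,0,0.2167,0,0,0],[0,0,0.2367,0,0,0],[0,0,0.2483,0,0,0],[0,0,0.2483,0,0,0],[0,0,0.2483,0,0,0]]]}}

```text
time_s: 9.57
position: [0.6205, -0.1439, 0.0257]
tcp_rot: [[0.766, 0.643, 0.002], [0.643, -0.766, -0.001], [0.001, 0.002, -1.0]]
force: [0.1, 0.3, -0.1]
opening: 1.002
grasp_force: 0.0
```

Request:
{"api": "play_rows", "payload": {"motion": [[[0,0,0,0,0,0],[0,0,0,0,0,0],[0,0,0,0,0,0],[0,0,0,0,0,0],[0,0,0,0,0,0],[0,0,0,0,0,0]]], "fingers": 0.05}}

```text
time_s: 10.07
position: [0.6203, -0.1438, 0.0256]
tcp_rot: [[0.766, 0.643, 0.002], [0.643, -0.766, -0.001], [0.001, 0.002, -1.0]]
force: [0.2, 0.4, 5.2]
opening: 0.749
grasp_force: 29.7
```

To row units: -0.09 m / 0.6 = -0.15, -0.08 m / 0.6 = -0.1333.

Request:
{"api": "play_rows", "payload": {"motion": [[[0,0,-0.025,0,0,0],[0,0,-0.0583,0,0,0],[0,0,-0.1,0,0,0],[0,0,-0.1333,0,0,0],[0,0,-0.15,0,0,0],[0,0,-0.15,0,0,0]]]}}

```text
time_s: 10.57
position: [0.6204, -0.1437, 0.1162]
tcp_rot: [[0.766, 0.643, 0.003], [0.643, -0.766, -0.001], [0.002, 0.003, -1.0]]
force: [0.6, -0.6, -4.6]
opening: 0.749
grasp_force: 29.7
```

To row units: -0.2004 m / 0.6 = -0.334, -0.0548 m / 0.6 = -0.0913.

Request:
{"api": "play_rows", "payload": {"motion": [[[-0.0133,-0.05,0,0,0,0],[-0.03,-0.11,0,0,0,0],[-0.0467,-0.17,0,0,0,0],[-0.0633,-0.23,0,0,0,0],[-0.0783,-0.2833,0,0,0,0],[-0.0883,-0.3233,0,0,0,0],[-0.0913,-0.334,0,0,0,0],[-0.0913,-0.334,0,0,0,0]]]}}

```text
time_s: 11.23
position: [0.4447, -0.0232, 0.1134]
tcp_rot: [[0.765, 0.644, -0.007], [0.644, -0.765, 0.002], [-0.004, -0.006, -1.0]]
force: [0.7, -0.7, -3.9]
opening: 0.744
grasp_force: 29.7
```

Run:
```python
from h import *
print(bot.read_state()['position'])
d=imaging.capture('side'); import pickle; D0=pickle.load(open('D0.pkl','rb'))
t=d['frame'].copy()
n='large_weight'
for o in finder.outline_of('side',n)[:1]:
    m=o['pixels'].astype(np.uint8); print(o['confidence'],cen(m),m.sum())
    b,_=fit({'s':d},{'s':m},n,(.4515,-.024),z=.0906); print('fit',b)
u,v=proj(d,[[.4515,-.024,.06]])[0].astype(int)
mk=lambda f:cv2.resize(f[v-45:v+45,u-45:u+45,::-1],(390,390),interpolation=cv2.INTER_CUBIC)
cv2.imwrite('pics/a.png',np.hstack([mk(D0['side']['frame']),mk(d['frame'])]))
```

```text
[ 0.44473335 -0.02323793  0.11338713]
0.56 [284.485 180.49 ] 200
fit [ 0.45778686 -0.0095879 ]
```

View pics/a.png

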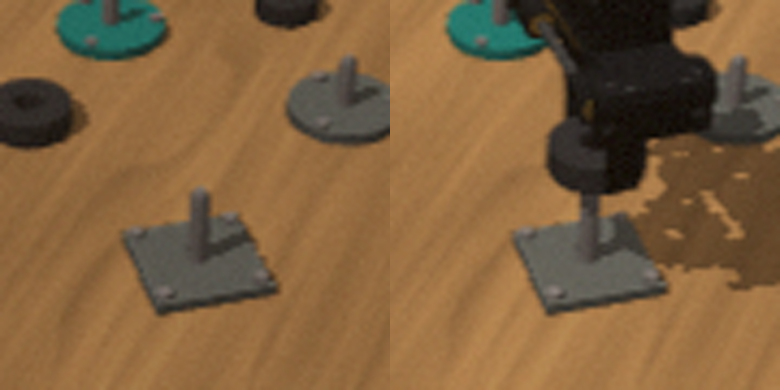

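The weight (crop ~(596,160)) hovers above the post (axis ~589). I let the arm settle and check where it really stands.

Request:
{"api": "play_rows", "payload": {"motion": [[[0,0,0,0,0,0],[0,0,0,0,0,0],[0,0,0,0,0,0]]]}}

```text
time_s: 11.58
position: [0.4499, -0.026, 0.1144]
tcp_rot: [[0.766, 0.642, 0.001], [0.642, -0.766, -0.0], [0.001, 0.001, -1.0]]
force: [-0.5, 0.5, -4.8]
opening: 0.75
grasp_force: 29.7
```

Run:
```python
from h import *
import pickle; D0=pickle.load(open('D0.pkl','rb'))
s=bot.read_state(); p=s['position']; R=np.array(s['tcp_rot']); print(p)
d=imaging.capture('side')
c=p+R@[.0024,0,0]; z=p[2]-.0256
tile=[]
for f,g,b in((D0['side'],(.4515,-.024,0),'square_carrier'),(d,(c[0],c[1],z),'large_weight')):
    S=8;u,v=proj(d,[[.4515,-.024,.06]])[0].astype(int); h=24
    im=cv2.resize(f['frame'][v-h:v+h,u-h:u+h,::-1],(h*2*S,h*2*S),interpolation=cv2.INTER_CUBIC)
    for part in M[b]:
        for lo in(0,len(part)//2):
            P=part[lo:lo+len(part)//2]
            if len(P)==4: P=P[[0,1,3,2]]
            q=proj(d,P@rot(.698 if b[0]=='s' else 0).T+list(g)); cv2.polylines(im,[((q-[u-h,v-h]+.5)*S-.5).round().astype(int)],True,(0,255,0),1)
    tile.append(im)
cv2.imwrite('pics/b.png',np.hstack(tile))
```

```text
[ 0.44991329 -0.02595372  0.11441952]
```

View pics/b.png

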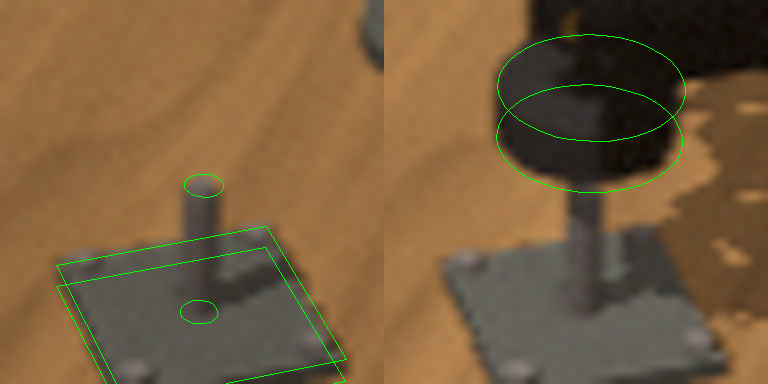

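The overlays show weight and post offset from their models by the same amount (~3 px at 8× zoom, under 1 mm), so they are aligned. Lowering in stages.

To row units: 0.038 m / 0.6 = 0.0633, 0.01 m / 0.6 = 0.0167.

Request:
{"api": "play_rows", "payload": {"motion": [[[0,0,0.0167,0,0,0],[0,0,0.03,0,0,0],[0,0,0.0383,0,0,0],[0,0,0.0467,0,0,0],[0,0,0.055,0,0,0],[0,0,0.0633,0,0,0]]]}}

```text
time_s: 12.13
position: [0.4488, -0.0252, 0.076]
tcp_rot: [[0.766, 0.643, 0.0], [0.643, -0.766, 0.0], [0.0, 0.0, -1.0]]
force: [-0.0, 0.4, -4.0]
opening: 0.743
grasp_force: 29.7
```

To row units: 0.039 m / 0.6 = 0.065, 0.037 m / 0.6 = 0.0617.

Request:
{"api": "play_rows", "payload": {"motion": [[[0,0,0.0167,0,0,0],[0,0,0.0333,0,0,0],[0,0,0.0467,0,0,0],[0,0,0.055,0,0,0],[0,0,0.0617,0,0,0],[0,0,0.065,0,0,0],[0,0,0.065,0,0,0]]]}}

```text
time_s: 12.72
position: [0.4486, -0.0252, 0.0372]
tcp_rot: [[0.766, 0.643, -0.0], [0.643, -0.766, 0.0], [-0.0, -0.0, -1.0]]
force: [-0.9, -0.9, -3.8]
opening: 0.744
grasp_force: 29.7
```

To row units: 0.0015 m / 0.6 = 0.0025, 0.001 m / 0.6 = 0.0017.

Request:
{"api": "play_rows", "payload": {"motion": [[[0,0,0.0017,0,0,0],[0,0,0.0025,0,0,0],[0,0,0.0025,0,0,0]]]}}

```text
time_s: 12.97
position: [0.4488, -0.0252, 0.0363]
tcp_rot: [[0.766, 0.643, 0.001], [0.643, -0.766, -0.0], [0.0, 0.0, -1.0]]
force: [-0.6, 0.2, -4.4]
opening: 0.743
grasp_force: 29.7
```

Request:
{"api": "play_rows", "payload": {"motion": [[[0,0,0,0,0,0],[0,0,0,0,0,0],[0,0,0,0,0,0],[0,0,0,0,0,0],[0,0,-0.0167,0,0,0],[0,0,-0.0667,0,0,0],[0,0,-0.1333,0,0,0],[0,0,-0.2,0,0,0]]], "fingers": 0.082}}

```text
time_s: 13.63
position: [0.4477, -0.0249, 0.1569]
tcp_rot: [[0.766, 0.643, -0.003], [0.643, -0.766, 0.001], [-0.002, -0.002, -1.0]]
force: [0.8, -0.7, -0.5]
opening: 0.94
grasp_force: 0.0
```

To row units: 0.262 m / 0.6 = 0.4367, 0.23 m / 0.6 = 0.3833.

Request:
{"api": "play_rows", "payload": {"motion": [[[-0.03,0.05,0,0,0,0],[-0.06,0.1,0,0,0,0],[-0.0933,0.1567,0,0,0,0],[-0.1267,0.2133,0,0,0,0],[-0.16,0.27,0,0,0,0],[-0.1933,0.3267,0,0,0,0],[-0.2267,0.3833,0,0,0,0],[-0.2583,0.4367,0,0,0,0]]], "fingers": 0.087}}

```text
time_s: 14.3
position: [0.4983, -0.3277, 0.1563]
tcp_rot: [[0.766, 0.642, 0.0], [0.642, -0.766, -0.0], [0.0, 0.001, -1.0]]
force: [0.7, 0.1, -0.7]
opening: 0.998
grasp_force: 0.0
```

To row units: 0.06 m / 0.6 = 0.1, 0.0396 m / 0.6 = 0.066.

Request:
{"api": "play_rows", "payload": {"motion": [[[-0.025,0.0417,0,0,0,0],[-0.0407,0.066,0,0,0,0],[-0.0407,0.066,0.05,0,0,0],[-0.0407,0.066,0.1,0,0,0],[-0.0407,0.066,0.1,0,0,0]]]}}

```text
time_s: 14.72
position: [0.5018, -0.369, 0.0908]
tcp_rot: [[0.767, 0.642, -0.008], [0.642, -0.767, 0.008], [-0.001, -0.011, -1.0]]
force: [-1.3, 2.0, 0.1]
opening: 1.002
grasp_force: 0.0
```

To row units: 0.073 m / 0.6 = 0.1217, 0.065 m / 0.6 = 0.1083.

Request:
{"api": "play_rows", "payload": {"motion": [[[0,0,0.0417,0,0,0],[0,0,0.0833,0,0,0],[0,0,0.1083,0,0,0],[0,0,0.1217,0,0,0],[0,0,0.1217,0,0,0],[0,0,0.1217,0,0,0]]]}}

```text
time_s: 15.22
position: [0.5056, -0.3716, 0.0239]
tcp_rot: [[0.766, 0.643, 0.001], [0.643, -0.766, -0.001], [0.0, 0.001, -1.0]]
force: [-0.4, 0.4, -0.1]
opening: 1.001
grasp_force: 0.0
```

Request:
{"api": "play_rows", "payload": {"motion": [[[0,0,0,0,0,0],[0,0,0,0,0,0],[0,0,0,0,0,0],[0,0,0,0,0,0],[0,0,0,0,0,0],[0,0,0,0,0,0],[0,0,0,0,0,0]]], "fingers": 0.04}}

```text
time_s: 15.8
position: [0.5046, -0.3708, 0.0232]
tcp_rot: [[0.766, 0.643, -0.001], [0.643, -0.766, 0.001], [-0.0, -0.002, -1.0]]
force: [-1.2, 1.0, 2.4]
opening: 0.6
grasp_force: 30.0
```

To row units: -0.116 m / 0.6 = -0.1933, -0.1 m / 0.6 = -0.1667.

Request:
{"api": "play_rows", "payload": {"motion": [[[0,0,-0.025,0,0,0],[0,0,-0.0667,0,0,0],[0,0,-0.125,0,0,0],[0,0,-0.1667,0,0,0],[0.02,-0.0333,-0.1667,0,0,0],[0.05,-0.0833,-0.1667,0,0,0],[0.0833,-0.1383,-0.1667,0,0,0],[0.1167,-0.1933,-0.1667,0,0,0]]]}}

```text
time_s: 16.47
position: [0.4835, -0.2366, 0.1227]
tcp_rot: [[0.767, 0.642, -0.0], [0.642, -0.767, 0.0], [0.0, -0.0, -1.0]]
force: [0.2, 0.4, -2.8]
opening: 0.604
grasp_force: 30.0
```

To row units: -0.1852 m / 0.6 = -0.3087, -0.179 m / 0.6 = -0.2983.

Request:
{"api": "play_rows", "payload": {"motion": [[[0.0333,-0.055,0,0,0,0],[0.0667,-0.11,0,0,0,0],[0.1,-0.1667,0,0,0,0],[0.1333,-0.2217,0,0,0,0],[0.1617,-0.2667,0,0,0,0],[0.18,-0.2983,0,0,0,0],[0.186,-0.3087,0,0,0,0],[0.186,-0.3087,0,0,0,0]]]}}

```text
time_s: 17.13
position: [0.4497, -0.0224, 0.1228]
tcp_rot: [[0.764, 0.645, -0.001], [0.645, -0.764, 0.0], [-0.001, -0.001, -1.0]]
force: [-0.8, -0.1, -2.9]
opening: 0.602
grasp_force: 30.0
```

Request:
{"api": "play_rows", "payload": {"motion": [[[0,0,0,0,0,0],[0,0,0,0,0,0],[0,0,0,0,0,0]]]}}

```text
time_s: 17.38
position: [0.4516, -0.0255, 0.123]
tcp_rot: [[0.767, 0.642, 0.001], [0.642, -0.767, -0.001], [0.001, 0.001, -1.0]]
force: [0.2, 0.4, -3.1]
opening: 0.604
grasp_force: 30.0
```

```bash
cat > ov.py <<'E'
from h import *
import sys
# ov.py out piece gripdz offx carrier cx cy : overlay of held piece and post in side image
def main(out,n,dz,off,car,cx,cy,ground=None):
    s=bot.read_state(); p=s['position']; R=np.array(s['tcp_rot']); d=imaging.capture('side')
    c=p+R@[off,0,0]; S=10; h=29; u,v=proj(d,[[cx,cy,.07]])[0].astype(int)
    im=cv2.resize(d['frame'][v-h:v+h,u-h:u+h,::-1],(h*2*S,h*2*S),interpolation=cv2.INTER_CUBIC); im=cv2.convertScaleAbs(im,alpha=1.5,beta=25)
    for b,g in((n,(c[0],c[1],p[2]-dz)),(car,(cx,cy,0))):
        for part in M[b]:
            for lo in(0,len(part)//2):
                P=part[lo:lo+len(part)//2]
                if len(P)==4: P=P[[0,1,3,2]]
                q=proj(d,P@rot(.698 if b[:2]=='sq' else 0).T+list(g)); cv2.polylines(im,[((q-[u-h,v-h]+.5)*S-.5).round().astype(int)],True,(0,255,0),1)
    cv2.imwrite(out,im); print(p.round(4))
a=sys.argv; main(a[1],a[2],float(a[3]),float(a[4]),a[5],float(a[6]),float(a[7]))
E
python3 ov.py pics/c.png medium_weight .0235 0 square_carrier .4506 -.0236
```

```text
[ 0.4516 -0.0255  0.123 ]
```

View pics/c.png

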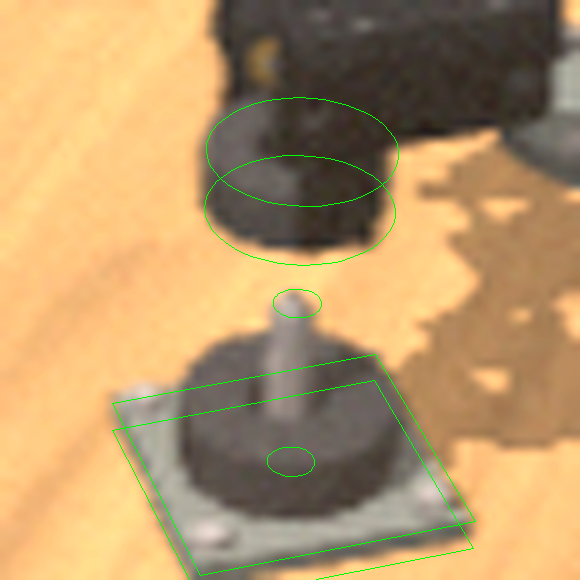

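The large weight sits flat on the plate. The held weight reads about 0.3 px left and 0.6 px up relative to the post, roughly 2–4 mm too far along tool +y. I shift −3 mm in tool y and lower.

To row units: 0.046 m / 0.6 = 0.0767, 0.041 m / 0.6 = 0.0683.

Request:
{"api": "play_rows", "payload": {"motion": [[[0,-0.005,0,0,0,0],[0,-0.005,0.0167,0,0,0],[0,-0.005,0.0333,0,0,0],[0,-0.005,0.05,0,0,0],[0,-0.005,0.06,0,0,0],[0,-0.005,0.0683,0,0,0],[0,-0.005,0.0767,0,0,0]]]}}

```text
time_s: 18.02
position: [0.4488, -0.022, 0.0767]
tcp_rot: [[0.766, 0.643, 0.0], [0.643, -0.766, -0.0], [0.0, 0.0, -1.0]]
force: [-0.1, -0.2, -2.5]
opening: 0.604
grasp_force: 30.0
```

Request:
{"api": "play_rows", "payload": {"motion": [[[0,0,0.01,0,0,0],[0,0,0.02,0,0,0],[0,0,0.0267,0,0,0],[0,0,0.0317,0,0,0],[0,0,0.0333,0,0,0],[0,0,0.0333,0,0,0]]]}}

```text
time_s: 18.52
position: [0.4486, -0.0217, 0.0568]
tcp_rot: [[0.766, 0.643, -0.0], [0.643, -0.766, 0.0], [-0.0, -0.0, -1.0]]
force: [0.4, -0.3, -2.2]
opening: 0.601
grasp_force: 30.0
```

To row units: 0.0015 m / 0.6 = 0.0025, 0.001 m / 0.6 = 0.0017.

Request:
{"api": "play_rows", "payload": {"motion": [[[0,0,0.0017,0,0,0],[0,0,0.0025,0,0,0],[0,0,0.0025,0,0,0]]]}}

```text
time_s: 18.77
position: [0.4488, -0.0218, 0.0556]
tcp_rot: [[0.766, 0.643, 0.0], [0.643, -0.766, -0.0], [0.0, 0.0, -1.0]]
force: [0.1, 0.4, -2.8]
opening: 0.603
grasp_force: 30.0
```

To row units: -0.11 m / 0.6 = -0.1833, -0.08 m / 0.6 = -0.1333.

Request:
{"api": "play_rows", "payload": {"motion": [[[0,0,0,0,0,0],[0,0,0,0,0,0],[0,0,0,0,0,0],[0,0,0,0,0,0],[0,0,-0.0167,0,0,0],[0,0,-0.0667,0,0,0],[0,0,-0.1333,0,0,0],[0,0,-0.1833,0,0,0]]], "fingers": 0.075}}

```text
time_s: 19.43
position: [0.4486, -0.0217, 0.1673]
tcp_rot: [[0.766, 0.643, 0.0], [0.643, -0.766, 0.0], [0.0, 0.0, -1.0]]
force: [0.9, -0.2, 0.1]
opening: 0.855
grasp_force: 0.0
```

Knob at about (0.6294, 0.133). Its flats already face the jaws at yaw 40°.

Request:
{"api": "play_rows", "payload": {"motion": [[[0.0583,0,0.0083,0,0,0],[0.125,0,0.0167,0,0,0],[0.1917,-0.0017,0.0333,0,0,0],[0.2583,-0.0033,0.05,0,0,0],[0.3217,-0.004,0.0667,0,0,0],[0.375,-0.004,0.0833,0,0,0],[0.3967,-0.004,0.1,0,0,0],[0.3967,-0.004,0.1167,0,0,0]]], "fingers": 0.087}}

```text
time_s: 20.1
position: [0.6322, 0.1354, 0.0951]
tcp_rot: [[0.764, 0.645, 0.004], [0.645, -0.764, 0.001], [0.004, 0.002, -1.0]]
force: [-0.4, -0.1, 0.8]
opening: 1.004
grasp_force: 0.0
```

To row units: 0.068 m / 0.6 = 0.1133, 0.06 m / 0.6 = 0.1.

Request:
{"api": "play_rows", "payload": {"motion": [[[0,0,0,0,0,0],[0,0,0.0417,0,0,0],[0,0,0.075,0,0,0],[0,0,0.1,0,0,0],[0,0,0.1133,0,0,0],[0,0,0.1133,0,0,0],[0,0,0.1133,0,0,0]]]}}

```text
time_s: 20.68
position: [0.6288, 0.1323, 0.0278]
tcp_rot: [[0.767, 0.642, -0.001], [0.642, -0.767, -0.0], [-0.001, -0.001, -1.0]]
force: [0.6, -0.2, 0.3]
opening: 0.998
grasp_force: 0.0
```

Request:
{"api": "play_rows", "payload": {"motion": [[[0,0,0,0,0,0],[0,0,0,0,0,0],[0,0,0,0,0,0],[0,0,0,0,0,0],[0,0,0,0,0,0],[0,0,0,0,0,0],[0,0,0,0,0,0],[0,0,0,0,0,0]]], "fingers": 0.03}}

```text
time_s: 21.35
position: [0.6294, 0.1331, 0.0275]
tcp_rot: [[0.766, 0.643, -0.0], [0.643, -0.766, 0.0], [0.0, -0.0, -1.0]]
force: [0.9, -0.7, 0.8]
opening: 0.481
grasp_force: 0.7
```

Request:
{"api": "play_rows", "payload": {"motion": [[[0,0,0,0,0,0],[0,0,0,0,0,0],[0,0,0,0,0,0]]]}}

```text
time_s: 21.6
position: [0.6294, 0.1331, 0.0275]
tcp_rot: [[0.766, 0.643, -0.0], [0.643, -0.766, 0.0], [-0.0, -0.0, -1.0]]
force: [-0.5, 1.3, 0.9]
opening: 0.465
grasp_force: 30.0
```

To row units: -0.11 m / 0.6 = -0.1833, -0.1 m / 0.6 = -0.1667.

Request:
{"api": "play_rows", "payload": {"motion": [[[0,0,-0.025,0,0,0],[0,0,-0.0667,0,0,0],[0,0,-0.125,0,0,0],[0,0,-0.1667,0,0,0],[-0.025,0,-0.1667,0,0,0],[-0.0667,0,-0.1667,0,0,0],[-0.125,0,-0.1667,0,0,0],[-0.1833,0,-0.1667,0,0,0]]]}}

```text
time_s: 22.27
position: [0.5445, 0.0621, 0.1277]
tcp_rot: [[0.765, 0.644, 0.001], [0.644, -0.765, -0.0], [0.001, 0.001, -1.0]]
force: [0.2, -0.7, -0.1]
opening: 0.468
grasp_force: 30.0
```

To row units: -0.1281 m / 0.6 = -0.2135, 0.004 m / 0.6 = 0.0067.

Request:
{"api": "play_rows", "payload": {"motion": [[[-0.0583,0.0017,0,0,0,0],[-0.1167,0.0033,0,0,0,0],[-0.1667,0.005,0,0,0,0],[-0.2,0.0067,0,0,0,0],[-0.2135,0.0067,0,0,0,0],[-0.2135,0.0067,0,0,0,0],[-0.2135,0.0067,0,0,0,0],[-0.2135,0.0067,0,0,0,0]]]}}

```text
time_s: 22.93
position: [0.4513, -0.0228, 0.1277]
tcp_rot: [[0.766, 0.643, 0.002], [0.643, -0.766, -0.0], [0.001, 0.002, -1.0]]
force: [-0.2, 0.2, -0.6]
opening: 0.463
grasp_force: 30.0
```

```bash
python3 ov.py pics/d.png star_knob .0275 0 square_carrier .4500 -.0230
```

```text
[ 0.4513 -0.0228  0.1277]
```

View pics/d.png

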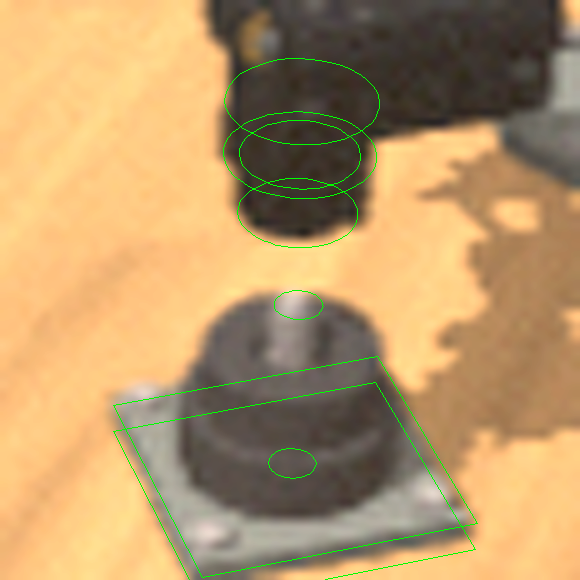

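Both weights are seated and the stack looks level. The knob (bottom centre ~x 300) is about 1 mm right of the post (~294), so I shift +1 mm in tool x and −1 mm in tool y and lower.

To row units: 0.038 m / 0.6 = 0.0633, -0.001 m / 0.6 = -0.0017.

Request:
{"api": "play_rows", "payload": {"motion": [[[0.0017,-0.0017,0.0083,0,0,0],[0.0017,-0.0017,0.025,0,0,0],[0.0017,-0.0017,0.04,0,0,0],[0.0017,-0.0017,0.0483,0,0,0],[0.0017,-0.0017,0.0567,0,0,0],[0.0017,-0.0017,0.0633,0,0,0],[0.0017,-0.0017,0.0633,0,0,0]]]}}

```text
time_s: 23.57
position: [0.4494, -0.0215, 0.0887]
tcp_rot: [[0.766, 0.643, -0.002], [0.643, -0.766, 0.0], [-0.001, -0.001, -1.0]]
force: [-0.1, 0.9, 0.0]
opening: 0.461
grasp_force: 30.0
```

To row units: 0.01 m / 0.6 = 0.0167, 0.009 m / 0.6 = 0.015.

Request:
{"api": "play_rows", "payload": {"motion": [[[0,0,0.0067,0,0,0],[0,0,0.0117,0,0,0],[0,0,0.015,0,0,0],[0,0,0.0167,0,0,0],[0,0,0.0167,0,0,0]]]}}

```text
time_s: 23.98
position: [0.4498, -0.0217, 0.0795]
tcp_rot: [[0.766, 0.643, 0.0], [0.643, -0.766, -0.0], [0.0, 0.0, -1.0]]
force: [-1.1, -0.1, -1.6]
opening: 0.466
grasp_force: 30.0
```

To row units: 0.001 m / 0.6 = 0.0017.

Request:
{"api": "play_rows", "payload": {"motion": [[[0,0,0.0017,0,0,0],[0,0,0.0017,0,0,0]]]}}

```text
time_s: 24.15
position: [0.4499, -0.0217, 0.0794]
tcp_rot: [[0.766, 0.643, 0.001], [0.643, -0.766, -0.0], [0.0, 0.001, -1.0]]
force: [-0.8, -0.7, 7.8]
opening: 0.463
grasp_force: 30.0
```

To row units: -0.08 m / 0.6 = -0.1333, -0.045 m / 0.6 = -0.075.

Request:
{"api": "play_rows", "payload": {"motion": [[[0,0,0,0,0,0],[0,0,0,0,0,0],[0,0,0,0,0,0],[0,0,0,0,0,0],[0,0,0,0,0,0],[0,0,-0.0167,0,0,0],[0,0,-0.075,0,0,0],[0,0,-0.1333,0,0,0]]], "fingers": 0.07}}

```text
time_s: 24.82
position: [0.4483, -0.0213, 0.158]
tcp_rot: [[0.766, 0.643, -0.005], [0.643, -0.766, 0.002], [-0.003, -0.005, -1.0]]
force: [0.7, 1.3, 0.2]
opening: 0.8
grasp_force: 0.0
```

To row units: 0.235 m / 0.6 = 0.3917, -0.21 m / 0.6 = -0.35.

Request:
{"api": "play_rows", "payload": {"motion": [[[0.0433,-0.0383,0,0,0,0],[0.0917,-0.0817,0,0,0,0],[0.1417,-0.1267,0,0,0,0],[0.1917,-0.1717,0,0,0,0],[0.2417,-0.2167,0,0,0,0],[0.2917,-0.2617,0,0,0,0],[0.3417,-0.3067,0,0,0,0],[0.3917,-0.35,0,0,0,0]]]}}

```text
time_s: 25.48
position: [0.4942, 0.2924, 0.1583]
tcp_rot: [[0.766, 0.643, -0.001], [0.643, -0.766, -0.0], [-0.001, -0.0, -1.0]]
force: [1.7, 0.0, -0.3]
opening: 0.807
grasp_force: 0.0
```

To row units: 0.0778 m / 0.6 = 0.1297, 0.07 m / 0.6 = 0.1167.

Request:
{"api": "play_rows", "payload": {"motion": [[[0.05,-0.045,0,0,0,0],[0.1,-0.0883,0,0,0,0],[0.1297,-0.115,0.0167,0,0,0],[0.1297,-0.115,0.05,0,0,0],[0.1297,-0.115,0.1,0,0,0],[0.1297,-0.115,0.1167,0,0,0],[0.1297,-0.115,0.1167,0,0,0],[0.1297,-0.115,0.1167,0,0,0]]]}}

```text
time_s: 26.15
position: [0.5096, 0.3927, 0.088]
tcp_rot: [[0.766, 0.643, -0.002], [0.643, -0.766, -0.001], [-0.002, -0.0, -1.0]]
force: [-0.3, 1.5, 1.0]
opening: 0.807
grasp_force: 0.0
```

To row units: 0.063 m / 0.6 = 0.105, 0.055 m / 0.6 = 0.0917.

Request:
{"api": "play_rows", "payload": {"motion": [[[0,0,0.0333,0,0,0],[0,0,0.0667,0,0,0],[0,0,0.0917,0,0,0],[0,0,0.105,0,0,0],[0,0,0.105,0,0,0],[0,0,0.105,0,0,0]]]}}

```text
time_s: 26.65
position: [0.5108, 0.3933, 0.0266]
tcp_rot: [[0.766, 0.643, 0.001], [0.643, -0.766, 0.001], [0.002, 0.0, -1.0]]
force: [0.4, -0.2, 0.6]
opening: 0.804
grasp_force: 0.0
```

Request:
{"api": "play_rows", "payload": {"motion": [[[0,0,0,0,0,0],[0,0,0,0,0,0],[0,0,0,0,0,0],[0,0,0,0,0,0],[0,0,0,0,0,0],[0,0,0,0,0,0],[0,0,0,0,0,0],[0,0,0,0,0,0]]], "fingers": 0.02}}

```text
time_s: 27.32
position: [0.5099, 0.3932, 0.0256]
tcp_rot: [[0.766, 0.643, -0.0], [0.643, -0.766, -0.0], [-0.0, -0.0, -1.0]]
force: [-0.7, -0.6, 0.9]
opening: 0.331
grasp_force: 30.0
```

To row units: -0.1 m / 0.6 = -0.1667, -0.085 m / 0.6 = -0.1417.

Request:
{"api": "play_rows", "payload": {"motion": [[[0,0,0,0,0,0],[0,0,0,0,0,0],[0,0,0,0,0,0],[0,0,-0.025,0,0,0],[0,0,-0.075,0,0,0],[0,0,-0.1417,0,0,0],[0,0,-0.1667,0,0,0],[0,0,-0.1667,0,0,0]]]}}

```text
time_s: 27.98
position: [0.5129, 0.3948, 0.1304]
tcp_rot: [[0.766, 0.643, 0.009], [0.643, -0.766, 0.005], [0.01, 0.002, -1.0]]
force: [0.4, 0.2, -0.8]
opening: 0.328
grasp_force: 30.0
```

To row units: -0.22 m / 0.6 = -0.3667, -0.02 m / 0.6 = -0.0333.

Request:
{"api": "play_rows", "payload": {"motion": [[[-0.025,0.0217,-0.0333,0,0,0],[-0.0667,0.0583,-0.0667,0,0,0],[-0.1167,0.1033,-0.0667,0,0,0],[-0.1667,0.1475,-0.0667,0,0,0],[-0.2167,0.1917,-0.0667,0,0,0],[-0.2667,0.2358,-0.0667,0,0,0],[-0.3167,0.28,-0.0667,0,0,0],[-0.3667,0.325,-0.0667,0,0,0]]]}}

```text
time_s: 28.65
position: [0.4654, 0.1008, 0.1647]
tcp_rot: [[0.766, 0.643, -0.002], [0.643, -0.766, -0.0], [-0.001, -0.001, -1.0]]
force: [0.9, 0.4, 0.5]
opening: 0.328
grasp_force: 30.0
```

To row units: -0.235 m / 0.6 = -0.3917, -0.21 m / 0.6 = -0.35.

Request:
{"api": "play_rows", "payload": {"motion": [[[-0.05,0.0442,0,0,0,0],[-0.1,0.0883,0,0,0,0],[-0.15,0.1325,0,0,0,0],[-0.2,0.1767,0,0,0,0],[-0.25,0.2208,0,0,0,0],[-0.3,0.265,0,0,0,0],[-0.35,0.3092,0,0,0,0],[-0.3917,0.3467,0,0,0,0]]]}}

```text
time_s: 29.32
position: [0.4194, -0.2104, 0.1647]
tcp_rot: [[0.767, 0.642, -0.001], [0.642, -0.767, 0.001], [-0.0, -0.001, -1.0]]
force: [1.0, 0.6, -0.4]
opening: 0.327
grasp_force: 30.0
```

To row units: 0.055 m / 0.6 = 0.0917, 0.05 m / 0.6 = 0.0833.

Request:
{"api": "play_rows", "payload": {"motion": [[[-0.03,0.0267,0,0,0,0],[-0.0453,0.0393,0.0167,0,0,0],[-0.0453,0.0393,0.05,0,0,0],[-0.0453,0.0393,0.0833,0,0,0],[-0.0453,0.0393,0.0917,0,0,0],[-0.0453,0.0393,0.0917,0,0,0],[-0.0453,0.0393,0.0917,0,0,0]]]}}

```text
time_s: 29.9
position: [0.4146, -0.2426, 0.11]
tcp_rot: [[0.765, 0.644, -0.001], [0.644, -0.765, 0.001], [-0.0, -0.002, -1.0]]
force: [0.8, 0.1, -1.0]
opening: 0.326
grasp_force: 30.0
```

```bash
python3 ov.py pics/e.png sleeve .0256 0 round_carrier .414 -.2435
```

```text
[ 0.4146 -0.2426  0.11  ]
```

View pics/e.png

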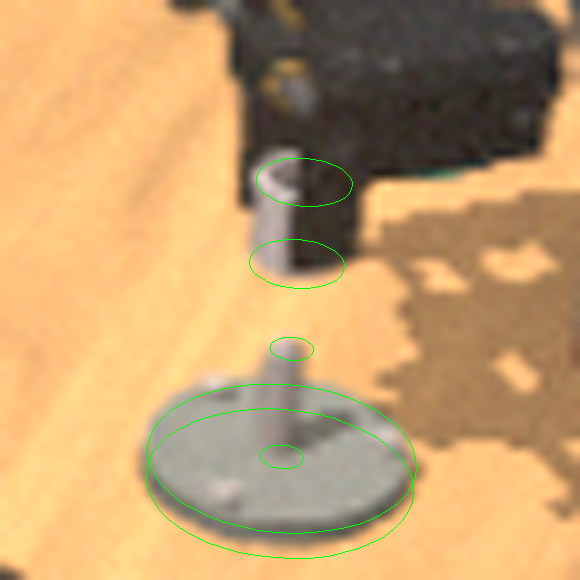

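The sleeve's bottom edge is about 0.6 px right and 0.5 px up relative to the post, so I shift +1 mm x and −1.5 mm y and lower.

To row units: 0.045 m / 0.6 = 0.075, 0.01 m / 0.6 = 0.0167.

Request:
{"api": "play_rows", "payload": {"motion": [[[0.0017,-0.0025,0.0167,0,0,0],[0.0017,-0.0025,0.0367,0,0,0],[0.0017,-0.0025,0.05,0,0,0],[0.0017,-0.0025,0.0583,0,0,0],[0.0017,-0.0025,0.0667,0,0,0],[0.0017,-0.0025,0.075,0,0,0],[0.0017,-0.0025,0.075,0,0,0]]]}}

```text
time_s: 30.53
position: [0.4146, -0.2417, 0.065]
tcp_rot: [[0.766, 0.643, -0.001], [0.643, -0.766, 0.001], [-0.0, -0.001, -1.0]]
force: [-0.5, -0.1, -0.2]
opening: 0.325
grasp_force: 30.0
```

To row units: 0.029 m / 0.6 = 0.0483, 0.026 m / 0.6 = 0.0433.

Request:
{"api": "play_rows", "payload": {"motion": [[[0,0,0.0133,0,0,0],[0,0,0.0267,0,0,0],[0,0,0.0367,0,0,0],[0,0,0.0433,0,0,0],[0,0,0.0483,0,0,0],[0,0,0.0483,0,0,0]]]}}

```text
time_s: 31.03
position: [0.4145, -0.2416, 0.0359]
tcp_rot: [[0.766, 0.643, -0.001], [0.643, -0.766, 0.001], [-0.0, -0.001, -1.0]]
force: [0.0, 0.3, -0.1]
opening: 0.326
grasp_force: 30.0
```

Request:
{"api": "play_rows", "payload": {"motion": [[[0,0,0.0008,0,0,0],[0,0,0.0008,0,0,0],[0,0,0.0008,0,0,0],[0,0,0,0,0,0],[0,0,-0.0333,0,0,0],[0,0,-0.1,0,0,0],[0,0,-0.1667,0,0,0],[0,0,-0.2167,0,0,0]]], "fingers": 0.055}}

```text
time_s: 31.7
position: [0.4149, -0.2419, 0.1691]
tcp_rot: [[0.766, 0.643, 0.001], [0.643, -0.766, -0.001], [0.0, 0.002, -1.0]]
force: [0.4, -0.9, -0.2]
opening: 0.629
grasp_force: 0.0
```

```bash
sed -i "s/yaw=.698 if n\[:2\]=='sq' else 0); *$/yaw=0)/" meas.py; for i in 1 2; do python3 meas.py small_weight; done; python3 -c "
from rig import bot;print(bot.read_state()['position'],bot.read_state()['opening'])"
```

```text
small_weight side [0.426  0.2019] IoU 0.74
small_weight side [0.4257 0.2025] IoU 0.92
[ 0.41385194 -0.24103572  0.16513272] 0.6332682844189225
```

To row units: -0.228 m / 0.6 = -0.38, 0.2 m / 0.6 = 0.3333.

Request:
{"api": "play_rows", "payload": {"motion": [[[0.0333,-0.0383,0,0,0,0],[0.075,-0.085,0,0,0,0],[0.1183,-0.135,0,0,0,0],[0.1617,-0.185,0,0,0,0],[0.205,-0.2333,0,0,0,0],[0.2483,-0.2833,0,0,0,0],[0.2917,-0.3317,0,0,0,0],[0.3333,-0.38,0,0,0,0]]], "fingers": 0.08}}

```text
time_s: 32.77
position: [0.4203, 0.0633, 0.1654]
tcp_rot: [[0.766, 0.643, -0.003], [0.643, -0.766, 0.0], [-0.002, -0.002, -1.0]]
force: [1.3, -0.5, 1.0]
opening: 0.918
grasp_force: 0.0
```

Request:
{"api": "play_rows", "payload": {"motion": [[[0.0433,-0.05,0,0,0,0],[0.0867,-0.0983,0,0,0,0],[0.13,-0.1467,0,0,0,0],[0.1592,-0.1808,0.0333,0,0,0],[0.1592,-0.1808,0.0833,0,0,0],[0.1592,-0.1808,0.1417,0,0,0],[0.1592,-0.1808,0.1417,0,0,0],[0.1592,-0.1808,0.1417,0,0,0]]]}}

```text
time_s: 33.43
position: [0.4223, 0.2055, 0.0791]
tcp_rot: [[0.766, 0.643, -0.008], [0.643, -0.766, -0.002], [-0.007, -0.004, -1.0]]
force: [-0.5, 0.8, 0.1]
opening: 0.921
grasp_force: 0.0
```

Request:
{"api": "play_rows", "payload": {"motion": [[[0,0,0.0333,0,0,0],[0,0,0.0667,0,0,0],[0,0,0.0883,0,0,0],[0,0,0.0983,0,0,0],[0,0,0.0983,0,0,0],[0,0,0.0983,0,0,0]]]}}

```text
time_s: 33.93
position: [0.4257, 0.2058, 0.0238]
tcp_rot: [[0.766, 0.642, 0.002], [0.642, -0.766, 0.0], [0.002, 0.001, -1.0]]
force: [-0.2, 0.1, 0.2]
opening: 0.922
grasp_force: 0.0
```

Request:
{"api": "play_rows", "payload": {"motion": [[[0,0,0,0,0,0],[0,0,0,0,0,0],[0,0,0,0,0,0],[0,0,0,0,0,0],[0,0,0,0,0,0],[0,0,0,0,0,0],[0,0,0,0,0,0],[0,0,0,0,0,0]]], "fingers": 0.03}}

```text
time_s: 34.6
position: [0.4247, 0.2059, 0.0226]
tcp_rot: [[0.766, 0.643, 0.0], [0.643, -0.766, 0.0], [0.0, -0.0, -1.0]]
force: [0.0, 0.0, 1.1]
opening: 0.471
grasp_force: 30.0
```

To row units: -0.14 m / 0.6 = -0.2333, -0.12 m / 0.6 = -0.2.

Request:
{"api": "play_rows", "payload": {"motion": [[[0,0,0,0,0,0],[0,0,-0.025,0,0,0],[0,0,-0.075,0,0,0],[0,0,-0.1417,0,0,0],[0,0,-0.2,0,0,0],[0,0,-0.2333,0,0,0],[0,0,-0.2333,0,0,0],[0,0,-0.2333,0,0,0]]]}}

```text
time_s: 35.27
position: [0.425, 0.206, 0.1633]
tcp_rot: [[0.766, 0.643, 0.002], [0.643, -0.766, 0.001], [0.002, 0.001, -1.0]]
force: [-0.8, 0.6, -2.0]
opening: 0.475
grasp_force: 30.0
```

To row units: 0.228 m / 0.6 = 0.38, -0.2 m / 0.6 = -0.3333.

Request:
{"api": "play_rows", "payload": {"motion": [[[-0.0333,0.0383,0,0,0,0],[-0.075,0.085,0,0,0,0],[-0.1183,0.135,0,0,0,0],[-0.1617,0.185,0,0,0,0],[-0.205,0.2333,0,0,0,0],[-0.2483,0.2833,0,0,0,0],[-0.2917,0.3317,0,0,0,0],[-0.3333,0.38,0,0,0,0]]]}}

```text
time_s: 35.93
position: [0.4162, -0.0985, 0.1606]
tcp_rot: [[0.766, 0.643, -0.004], [0.643, -0.766, 0.002], [-0.002, -0.005, -1.0]]
force: [1.4, 0.9, -1.2]
opening: 0.477
grasp_force: 30.0
```

To row units: 0.1084 m / 0.6 = 0.1807, -0.0957 m / 0.6 = -0.1595.

Request:
{"api": "play_rows", "payload": {"motion": [[[-0.0433,0.05,0,0,0,0],[-0.0867,0.0983,0,0,0,0],[-0.13,0.1467,0,0,0,0],[-0.1595,0.1807,0.0167,0,0,0],[-0.1595,0.1807,0.05,0,0,0],[-0.1595,0.1807,0.0917,0,0,0],[-0.1595,0.1807,0.1083,0,0,0],[-0.1595,0.1807,0.1083,0,0,0]]]}}

```text
time_s: 36.6
position: [0.4117, -0.2399, 0.0934]
tcp_rot: [[0.767, 0.642, -0.008], [0.642, -0.767, 0.007], [-0.001, -0.01, -1.0]]
force: [-0.3, 0.3, -1.3]
opening: 0.473
grasp_force: 30.0
```

Request:
{"api": "play_rows", "payload": {"motion": [[[0,0,0,0,0,0],[0,0,0,0,0,0],[0,0,0,0,0,0]]]}}

```text
time_s: 36.85
position: [0.4148, -0.2419, 0.0978]
tcp_rot: [[0.766, 0.643, 0.001], [0.643, -0.766, -0.001], [0.0, 0.001, -1.0]]
force: [0.4, -1.0, -0.8]
opening: 0.47
grasp_force: 30.0
```

```bash
python3 ov.py pics/f.png small_weight .0226 0 round_carrier .414 -.2435
```

```text
[ 0.4148 -0.2419  0.0978]
```

View pics/f.png

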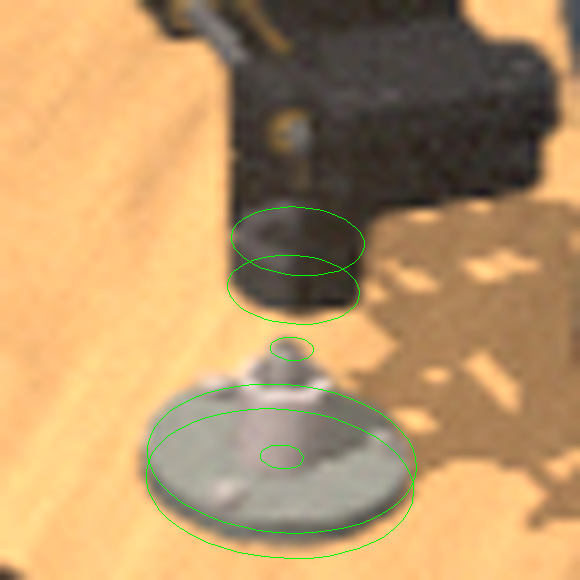

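The sleeve is seated on the foot. The held weight (~x 296) is about 0.6 px right of the post (~288), so I shift +1.5 mm in tool x and lower.

To row units: 0.034 m / 0.6 = 0.0567, 0.032 m / 0.6 = 0.0533.

Request:
{"api": "play_rows", "payload": {"motion": [[[0.0025,0,0.0083,0,0,0],[0.0025,0,0.0233,0,0,0],[0.0025,0,0.0333,0,0,0],[0.0025,0,0.0417,0,0,0],[0.0025,0,0.0483,0,0,0],[0.0025,0,0.0533,0,0,0],[0.0025,0,0.0567,0,0,0],[0.0025,0,0.0567,0,0,0]]]}}

```text
time_s: 37.57
position: [0.4155, -0.2408, 0.063]
tcp_rot: [[0.766, 0.643, -0.001], [0.643, -0.766, 0.001], [-0.0, -0.001, -1.0]]
force: [0.1, -0.4, -2.2]
opening: 0.473
grasp_force: 30.0
```

To row units: 0.001 m / 0.6 = 0.0017.

Request:
{"api": "play_rows", "payload": {"motion": [[[0,0,0.0017,0,0,0],[0,0,0.0017,0,0,0],[0,0,0.0017,0,0,0]]]}}

```text
time_s: 37.82
position: [0.4157, -0.241, 0.0627]
tcp_rot: [[0.766, 0.643, 0.0], [0.643, -0.766, -0.0], [0.0, 0.0, -1.0]]
force: [-1.0, -0.2, -1.4]
opening: 0.472
grasp_force: 30.0
```

Release, back off, and look.

To row units: -0.12 m / 0.6 = -0.2, -0.08 m / 0.6 = -0.1333.

Request:
{"api": "play_rows", "payload": {"motion": [[[0,0,0,0,0,0],[0,0,0,0,0,0],[0,0,0,0,0,0],[0,0,0,0,0,0],[0,0,-0.0167,0,0,0],[0,0,-0.0667,0,0,0],[0,0,-0.1333,0,0,0],[0,0,-0.2,0,0,0]]], "fingers": 0.062}}

```text
time_s: 38.48
position: [0.4148, -0.2402, 0.1838]
tcp_rot: [[0.766, 0.643, -0.002], [0.643, -0.766, 0.002], [-0.0, -0.003, -1.0]]
force: [0.8, -0.4, -0.1]
opening: 0.712
grasp_force: 0.0
```

To row units: 0.16 m / 0.6 = 0.2667, 0.15 m / 0.6 = 0.25.

Request:
{"api": "play_rows", "payload": {"motion": [[[-0.0167,0.05,-0.0333,0,0,0],[-0.0333,0.1,-0.0667,0,0,0],[-0.05,0.15,-0.1,0,0,0],[-0.0667,0.2,-0.1,0,0,0],[-0.0833,0.25,-0.1,0,0,0],[-0.1,0.2667,-0.1,0,0,0],[-0.1,0.2667,-0.1,0,0,0],[-0.1,0.2667,-0.1,0,0,0]]]}}

```text
time_s: 39.15
position: [0.4714, -0.4012, 0.2421]
tcp_rot: [[0.767, 0.642, -0.002], [0.642, -0.767, 0.003], [0.0, -0.003, -1.0]]
force: [-1.4, 0.6, 0.3]
opening: 0.713
grasp_force: 0.0
```

Run:
```python
from h import *
d=imaging.capture('side'); e=imaging.capture('top'); print(bot.read_state()['position'])
h=32; T=[]
for dd in(d,e):
    for X in([.45,-.023,.04],[.415,-.242,.03]):
        u,v=proj(dd,[X])[0].astype(int); T.append(cv2.convertScaleAbs(cv2.resize(dd['frame'][v-h:v+h,max(0,u-h):u+h,::-1],(300,300),interpolation=cv2.INTER_CUBIC),alpha=1.6,beta=25))
cv2.imwrite('pics/g.png',np.vstack([np.hstack(T[:2]),np.hstack(T[2:])]))
```

```text
[ 0.47150404 -0.39987986  0.24208099]
```

View pics/g.png

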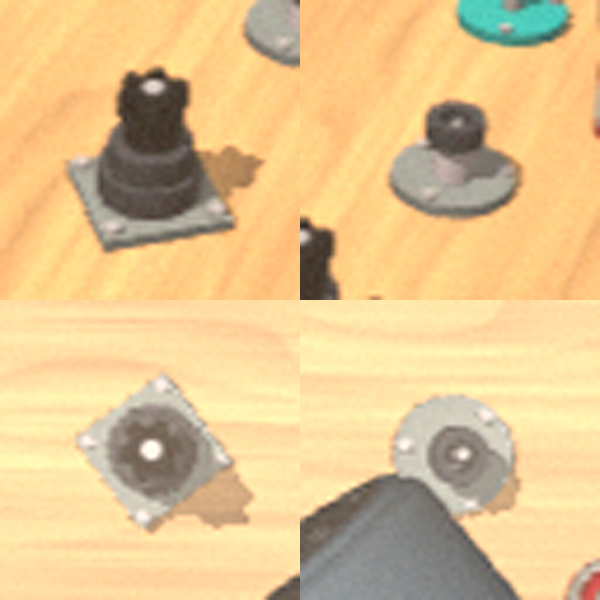

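Both stacks are seated level. Knob and weights are centred on the square post (side crop ~(150,150)), and the small weight sits on the sleeve around the round post's tip (~(457,120)).

```bash
python3 -c "
from rig import bot
print(bot.hand_in())"
```

```text
the job is handed in; nothing more can be done
None
```

I loaded both carriers as specified and handed the job in at about 39 s of the 122 s limit. The last images show all five pieces level and fully down, but the hand-in returned no verdict, and I did not measure the bystanders' final positions.

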